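Open the hinged double pan out flat on the range

TASK

Open the red double pan out flat on the range so that both halves can be heated: first push the small black dish of red sauce along the surface, upright, clear of where the upper half will come down, then turn the upper half gently over its hinge until it lies fully flat beside the lower half. Do it all by pushing with the fingertips or the outside of the fingers: never lift or carry the dish, and leave everything else where it stands.

Things in the scene. Friction and masses are not known exactly. Their poses are not given: they have to be found in the camera images.
- double_pan: Red cast double pan: two shallow rectangular half-pans hinged like a book. The lower half does not move. Origin on the surface below the middle of the hinge (spine); own x runs along the spine, own y from it to the free side where the upper half comes down. Lower half: x -85..85, y -152..-12, z 0..34 mm, black ears at both ends to x +-112 (y -111..-53). Shut, the pan is 71 mm high.
- pan_spine (a point): Middle of the hinge axis, which runs along the pan's x, 36 mm above the surface. Opened flat, the upper half covers x -85..85, y 12..152 mm of the pan's frame, and its grip x -50..50, y 167..203 mm, up to 36 mm above the surface.
- pan_leaf (a joint): Angle of the upper half (the leaf), rad: 0 shut on the lower half, 1.57 upright, 3.14 (its stop) flat on the other side, hollow up. Starts shut or slightly ajar. The hinge is stiff: the leaf stays where it is left; 2 to 4 N at its grip moves it. A tray like the lower half, 170 x 140 x 34 mm, walls 7 mm, floor 5 mm thick, about 0.28 kg.
- leaf_grip (a point): Centre of the leaf's black grip, a broad flat plate 100 (along the spine) x 36 x 16 mm that sticks out from the edge away from the spine, 185 mm from the axis and 12 mm to the leaf's outer side of it. Shut, it is level, its underside 40 mm above the surface with nothing below, so that a fingertip can reach under it. Moves with the leaf.
- leaf_floor (a point): Point on the leaf's inner floor, midway along the spine, 95 mm from the axis and 29 mm to the leaf's outer side of it; faces down when shut, up when open. A good place to push the leaf down. Moves with the leaf.
- sauce_dish: Small round black dish of red sauce, 63 mm across at the rim, 52 mm at the foot, 37 mm high, about 0.09 kg, loose on the surface on the free side of the pan, where the leaf has to lie. Origin under its centre. To be pushed along, not lifted.
- white_shaker: bystander: white shaker, 43 mm across, 90 mm high; origin under its centre
- brown_shaker: bystander: dark brown shaker with a pale top, 43 mm across, 90 mm high; origin under its centre
- green_jar: bystander: spice jar with a white cap and green contents, back right of the cooktop, 47 mm across, 98 mm high; origin under its centre
- thermometer: bystander: steel probe thermometer with a round dial, lying flat on the worktop at the right, 172 x 43 x 10 mm; origin under its middle
There are look-alikes about, which are no part of the job. Leave any blue look-alike of the sauce_dish alone.

How it is judged:
On the way, in this order (a step that is already met when the one before it is completed fails the run):
1. the sauce dish has been pushed clear of where the leaf comes down, with the leaf not yet turned ((x of sauce_dish in the frame of double_pan above 0.119 m or x of sauce_dish in the frame of double_pan below -0.119 m or y of sauce_dish in the frame of double_pan above 0.235 m or (y of sauce_dish in the frame of double_pan above 0.186 m and (x of sauce_dish in the frame of double_pan above 0.084 m or x of sauce_dish in the frame of double_pan below -0.084 m))) and value of joint pan_leaf below 0.5 rad), for 0.2 s.
2. the leaf lies flat on the other side (value of joint pan_leaf above 3.09 rad), for 0.2 s.
At the end, for the whole second after the job is handed in: The leaf lies flat on the far side of the spine (within 0.05 rad of its stop); the sauce dish stands upright at rest on the surface, clear of the leaf and its grip and not touching the leaf (value of joint pan_leaf above 3.09 rad and (x of sauce_dish in the frame of double_pan above 0.119 m or x of sauce_dish in the frame of double_pan below -0.119 m or y of sauce_dish in the frame of double_pan above 0.235 m or (y of sauce_dish in the frame of double_pan above 0.186 m and (x of sauce_dish in the frame of double_pan above 0.084 m or x of sauce_dish in the frame of double_pan below -0.084 m))) and angle between sauce_dish's own z axis and vertical below 0.1 rad and height (world z) of sauce_dish between -0.006 and 0.006 m and linear speed of sauce_dish below 0.02 m/s and contact force between sauce_dish and pan_leaf below 0.1 N).
It fails at once if the sauce dish is lifted, pushed over the edge or tipped more than about 17 degrees (height (world z) of sauce_dish above 0.012 m or height (world z) of sauce_dish below -0.012 m or angle between sauce_dish's own z axis and vertical above 0.3 rad).
It fails at once if the leaf is flung or slammed (faster than 3 rad/s) (velocity of joint pan_leaf above 3 rad/s or velocity of joint pan_leaf below -3 rad/s).
It fails at once if something else is moved by more than 15 mm (distance of any of white_shaker, brown_shaker, green_jar, thermometer from where it was at the start of the episode above 0.015 m).
It also fails if it takes over 72 s, if anything falls off the work surface, if the arm or the gripper's body presses on something with over 40 N, if the wrist force passes 120 N, or if a joint passes its speed limit or range.

ROBOT

A 6-joint arm with a two-finger parallel gripper is mounted at the origin on a cart in front of the work surface, level with it; the furniture and walls round the work are solid. World frame = base frame: x ahead of the robot, y to its left, z up, the work surface at z = 0. Lengths are in m, angles in rad, forces in N, time in s.
With the tool pointing down it reaches from about 0.3 to 0.775 m from the base axis. Payload 14.6 kg.
Tool frame: the origin (TCP) lies on the centre line of the jaws, within the pads' length; the fingertips stand 14 mm ahead of it and the grasp point (between the pads) lies 5 mm behind it; x points along the fingers, y is the direction in which the jaws open and shut, and the axes are right-handed (so a half turn about x gives the same grasp; the last joint's range is limited). The gripper opens to 94 mm and grips with 3 to 60 N. Pads are 16 mm wide; open, the fingers measure 119 mm over their backs; the gripper's body (75 mm by 177 mm) begins 78 mm behind the grasp point.
Start: joints at [1.078, 0.3, 1.521, -0, 1.321, -0.067], TCP at [0.227, 0.501, 0.219] pointing down, gripper open.
Joint ranges: [-3.03, 3.03], [-0.79, 2.21], [0.23, 2.52], [-1.04, 4.18], [0, 3.07], [-2.55, 2.55]. Speed limits (rad/s): [2.22, 2.22, 2.57, 3.14, 3.14, 3.14].

INTERFACE

Orientations are given as [roll, pitch, yaw] about the fixed x, y, z axes, in that order (R = Rz(yaw) Ry(pitch) Rx(roll)).
In Python, from station import * gives the robot as it stands. The module is installed in compiled form; this text tells all that it offers.
- The arm moves only by the shell command python3 -m handwheel 'ROWS' [FORCE]. ROWS is JSON, a list of rows, each a list of 3 entries, a list of its own where there are three numbers: the shift along the tool's x, y, z in mm, then the turn about the tool's x in rad, then the gripper command: -1 is fully open, 1 is shut, values between are in proportion. In form: [[[dx, dy, dz], spin, gripper], ...]. A call has exactly 5 rows; each row is the pose to reach, as a shift and turn from the pose measured when the call began, along the tool's axes at that moment; what a row does not reach only later rows make up. A row lasts 1/10 s, in which the tool goes at most 50 mm and 8.59 degrees, less where a joint would pass 70% of its speed; a pose out of reach is approached as far as the arm can. A call with a gripper value outside its range is refused whole. The fingers move at their own pace and stop on an object; FORCE is the grip in N (left out, the last holds). Time passes only in rows, so rows that repeat a pose let the fingers close, or fill a call up. It gives the time, the measured TCP pose, the force and the opening at its end, in the units of the state.
- get_obs(): the state, without advancing time (a new reading comes with each control period).
- camera(name): name is "scene" or "top"; returns (picture, depth): 480x640x3 uint8, blue, green, red; 480x640 float32, m along the optical axis (not along the pixel's ray), 0 where there is no reading.
- camera_info(name): a dict with "fx", "fy", "cx", "cy" (pixels), "k1" (the pictures are not rectified: a ray, as slopes to the right and down, at radius r is drawn at 1 + k1 r^2 times it, then the intrinsics apply), "extrinsics" (4x4, takes a point from camera to world coordinates). Camera axes: x right, y down, z forward; pixel columns grow to the right and rows downward; lengths in m; the calibration is good to about 2 mm. A picture is of the moment at which its call begins. camera_info takes no time and is no camera call.
- hand_in(): hands the job in, once; it reports no verdict.
The state is a dict: "time_s": time; "qpos": joint angles; "joint_vel": joint speeds; "tau": joint torques, N m; "ee_pos": TCP position; "eef_rot": TCP orientation; "force": force on the tool from outside, world axes, zero at the start; "moment": the same for the moment, N m; "grip_width": finger opening in m.
Only numpy, scipy, OpenCV 4.12 (cv2) and the standard library are available. Lean on these libraries where they do the work, as an engineer would, in place of code of your own. Each camera call takes 0.05 s, during which the arm holds its last target. There are 200 camera calls.

## Working session

There is one attempt and no reset: what is moved stays moved. The work goes in short steps, Python scripts to look and compute and a shell command to move; the robot and the scene stay as the last step left them, time stands still between calls to the robot, and variables do not carry over. Pictures are saved under pics/ and viewed, about 8 in all and at most 12, crops included, and the job is handed in when it is done.

```bash
mkdir -p pics
cat > h.py <<'E'
from station import *
import numpy as np, cv2
from scipy.spatial.transform import Rotation as R
def snap(n,f):
    p,d=camera(n); cv2.imwrite(f'pics/{f}.png',p); np.save(f'pics/{f}.npy',d); return p,d
def pix(n,d,u,v,z=None):
    """world point of pixel; by depth, or on plane z"""
    c=camera_info(n); T=np.array(c['extrinsics'])
    x0=np.array([(u-c['cx'])/c['fx'],(v-c['cy'])/c['fy']]); x=x0.copy()
    for _ in range(20): x=x0/(1+c['k1']*(x@x))
    r=np.array([x[0],x[1],1.])
    if z is None:
        w=d[int(v)-1:int(v)+2,int(u)-1:int(u)+2]; w=w[w>0]; s=np.median(w)
    else:
        q=T[:3,:3]@r; s=(z-T[2,3])/q[2]
    return T[:3,:3]@(r*s)+T[:3,3]
E
python3 - <<'E'
from h import *
o=get_obs(); print({k:np.round(v,3) for k,v in o.items()})
a,_=snap('scene','s0'); b,_=snap('top','t0')
for n in('scene','top'):
    c=camera_info(n); print({k:np.round(v,3).tolist() for k,v in c.items()})
E
```

```text
{'time_s': np.float64(0.0), 'qpos': array([ 1.078,  0.3  ,  1.522,  0.   ,  1.321, -0.067]), 'joint_vel': array([-0.   , -0.   , -0.   , -0.001,  0.001,  0.001]), 'tau': array([ 1.0000e-03, -5.3181e+01, -3.5273e+01,  7.1000e-02,  2.4000e-02,
       -0.0000e+00]), 'ee_pos': array([0.227, 0.501, 0.219]), 'eef_rot': array([-1.65 ,  1.57 , -2.076]), 'force': array([ 0.12 , -0.574, -0.31 ]), 'moment': array([-0.004, -0.031,  0.011]), 'grip_width': np.float64(0.094)}
{'fx': 444.756, 'fy': 444.756, 'cx': 319.681, 'cy': 234.65, 'k1': -0.099, 'extrinsics': [[0.809, -0.252, 0.531, -0.033], [-0.587, -0.356, 0.727, -0.995], [0.006, -0.9, -0.436, 0.649], [0.0, 0.0, 0.0, 1.0]]}
{'fx': 456.572, 'fy': 456.572, 'cx': 315.406, 'cy': 240.39, 'k1': -0.054, 'extrinsics': [[-0.01, -0.997, 0.072, 0.56], [-1.0, 0.009, -0.014, -0.02], [0.014, -0.072, -0.997, 1.353], [0.0, 0.0, 0.0, 1.0]]}
```

View pics/s0.png

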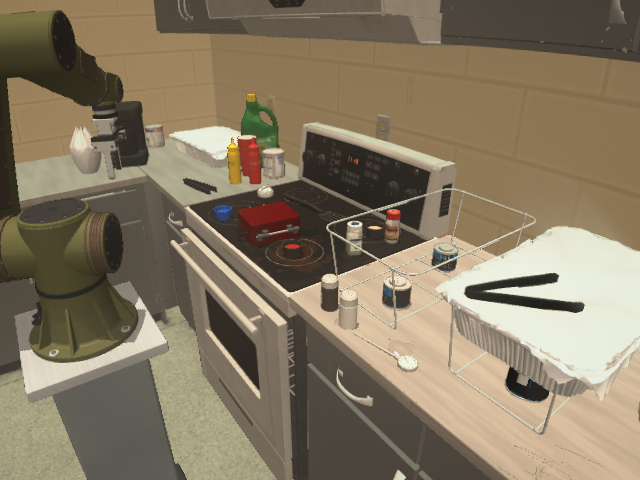

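View pics/t0.png

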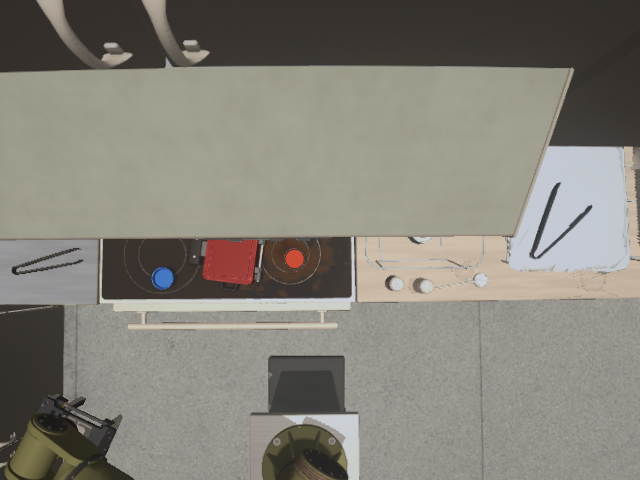

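The scene view shows the red pan at about (268,222), the red-sauce dish at (292,250) and a blue dish at (223,212). In the top view the pan is at (231,262), the red dish at (294,258) and the blue one at (163,278). The hood hides everything above row 236. The only look-alike for the dish is the blue one, so I choose the black dish with red sauce and check it in crops.

Run:
```python
from h import *
a=cv2.imread('pics/s0.png'); b=cv2.imread('pics/t0.png')
A=cv2.resize(a[170:290,190:410],None,fx=3.6,fy=3.6,interpolation=2)[:,:792]
cv2.imwrite('pics/s0c.png',A)
B=cv2.resize(b[225:310,140:340],None,fx=4,fy=4,interpolation=2); cv2.imwrite('pics/t0c.png',B)
```

```text
(no output)
```

View pics/s0c.png

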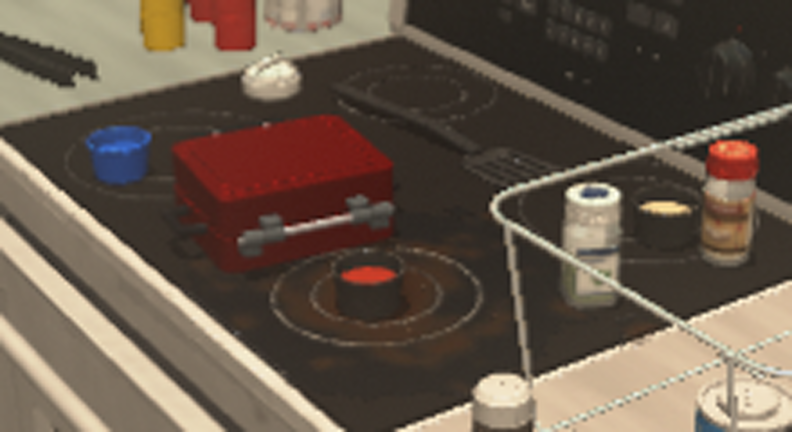

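View pics/t0c.png

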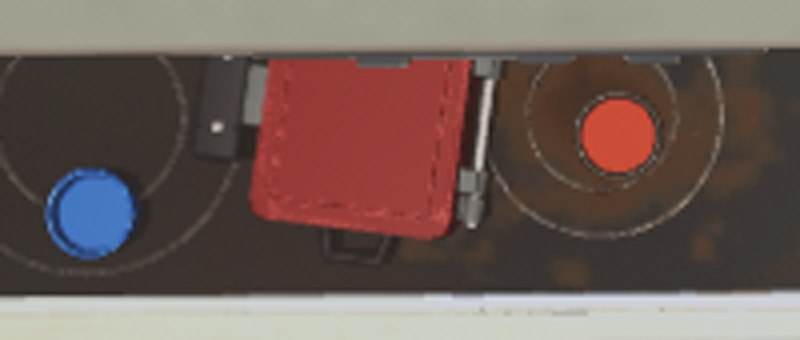

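Run:
```python
from h import *
def cloud(n,f,box):
    a=cv2.imread(f'pics/{f}.png').astype(int); d=np.load(f'pics/{f}.npy'); P=[];C=[]
    u0,v0,u1,v1=box
    for v in range(v0,v1):
        for u in range(u0,u1):
            if d[v,u]>0: P.append(pix(n,d[v-0:v+1,u:u+1].repeat(3,0).repeat(3,1) if 0 else d,u,v)); C.append(a[v,u])
    return np.array(P),np.array(C)
for n,f,box in(('top','t0',(190,237,320,292)),('scene','s0',(225,195,330,262))):
    P,C=cloud(n,f,box); b,g,r=C.T
    red=(r>70)&(r>2.2*g)&(r>2.2*b)
    L=red&(P[:,2]>.06)&(P[:,2]<.1)
    Q=P[L]; A=np.c_[Q[:,:2],np.ones(len(Q))]; co=np.linalg.lstsq(A,Q[:,2],rcond=None)[0]
    print(n,len(Q),'z',np.percentile(Q[:,2],[2,50,98]).round(4),'plane',co.round(4))
    rc=cv2.minAreaRect(Q[:,:2].astype(np.float32)); print(rc, cv2.boxPoints(rc).round(3).tolist())
    s=red&(P[:,2]>.015)&(P[:,2]<.045)&(P[:,1]<-.0)
    S=P[s]; 
    if len(S): print('sauce', len(S),S.mean(0).round(4),S.min(0).round(3),S.max(0).round(3))
d=np.load('pics/t0.npy')
pts=[(202,257),(194,257),(261,240),(259.5,276),(294.5,258.5)]
for p in pts: print('top',p,pix('top',d,*p).round(4))
print('sauce on z=.03',pix('top',d,294.5,258.5,.03).round(4))
d=np.load('pics/s0.npy')
for p in [(190+240/3.6,170+242/3.6),(190+390/3.6,170+210/3.6),(190+262/3.6,170+235/3.6),(190+368/3.6,170+215/3.6)]:
    print('sc rod z=.036',pix('scene',d,*p,.036).round(4), pix('scene',d,*p).round(4))
for nm,p in dict(white=(592,302),brown=(725,262),cup=(667,245)).items(): print(nm,pix('scene',d,190+p[0]/3.6,170+p[1]/3.6,0).round(3))
print('glass edge front',pix('scene',d,190+330/3.6,170+425/3.6,0).round(3),pix('top',d,230,298,0).round(3))
```

```text
Traceback (most recent call last):
  File "h.py", line 8, in pix
    c=camera_info(n); T=np.array(c['extrinsics'])
ValueError: time passes only in moves, steps and waits
```

```bash
python3 - <<'E'
s=open('h.py').read()
s=s.replace("c=camera_info(n); T","c=CI.setdefault(n,None) or CI.__setitem__(n,camera_info(n)) or CI[n]; T").replace("def snap","CI={}\ndef snap",1)
open('h.py','w').write(s)
E
cat > m.py <<'E'
from h import *
def cloud(n,f,box):
    a=cv2.imread(f'pics/{f}.png').astype(int); d=np.load(f'pics/{f}.npy')
    u0,v0,u1,v1=box
    I=[(u,v) for v in range(v0,v1) for u in range(u0,u1) if d[v,u]>0]
    return np.array([pix(n,d,u,v) for u,v in I]),np.array([a[v,u] for u,v in I])
E
python3 - <<'E'
from m import *
for n,f,box in(('top','t0',(190,237,320,292)),('scene','s0',(225,195,330,262))):
    P,C=cloud(n,f,box); b,g,r=C.T
    red=(r>70)&(r>2.2*g)&(r>2.2*b)
    L=red&(P[:,2]>.06)&(P[:,2]<.1)
    Q=P[L]; A=np.c_[Q[:,:2],np.ones(len(Q))]; co=np.linalg.lstsq(A,Q[:,2],rcond=None)[0]
    print(n,len(Q),'z',np.percentile(Q[:,2],[2,50,98]).round(4),'plane',co.round(4))
    rc=cv2.minAreaRect(Q[:,:2].astype(np.float32)); print(rc, cv2.boxPoints(rc).round(3).tolist())
    s=red&(P[:,2]>.015)&(P[:,2]<.045)&(P[:,1]<-.0)
    S=P[s]; 
    if len(S): print('sauce', len(S),S.mean(0).round(4),S.min(0).round(3),S.max(0).round(3))
d=np.load('pics/t0.npy')
pts=[(202,257),(194,257),(261,240),(259.5,276),(294.5,258.5)]
for p in pts: print('top',p,pix('top',d,*p).round(4))
print('sauce on z=.03',pix('top',d,294.5,258.5,.03).round(4))
d=np.load('pics/s0.npy')
for p in [(190+240/3.6,170+242/3.6),(190+390/3.6,170+210/3.6),(190+262/3.6,170+235/3.6),(190+368/3.6,170+215/3.6)]:
    print('sc rod z=.036',pix('scene',d,*p,.036).round(4), pix('scene',d,*p).round(4))
for nm,p in dict(white=(592,302),brown=(725,262),cup=(667,245)).items(): print(nm,pix('scene',d,190+p[0]/3.6,170+p[1]/3.6,0).round(3))
print('glass edge front',pix('scene',d,190+330/3.6,170+425/3.6,0).round(3),pix('top',d,230,298,0).round(3))
E
```

```text
top 2075 z [0.0712 0.0756 0.0785] plane [0.0134 0.0246 0.0624]
((0.6013699173927307, 0.203285813331604), (0.14220315217971802, 0.12551918625831604), 82.7529067993164) [[0.5299999713897705, 0.14100000262260437], [0.6549999713897705, 0.125], [0.6729999780654907, 0.26600000262260437], [0.5479999780654907, 0.28200000524520874]]
sauce 4 [ 0.603  -0.0027  0.0255] [ 0.599 -0.003  0.022] [ 0.607 -0.003  0.028]
scene 1049 z [0.0615 0.074  0.0768] plane [0.0112 0.0566 0.0555]
((0.625852644443512, 0.19869369268417358), (0.14436723291873932, 0.17139479517936707), 82.28421020507812) [[0.531000018119812, 0.13899999856948853], [0.7009999752044678, 0.11599999666213989], [0.7200000286102295, 0.2590000033378601], [0.5509999990463257, 0.28200000524520874]]
sauce 2 [ 0.593  -0.0014  0.0365] [ 0.592 -0.002  0.036] [ 0.594 -0.001  0.036]
top (202, 257) [0.611  0.2967 0.0012]
top (194, 257) [0.6089 0.3051 0.0622]
top (261, 240) [0.656  0.1162 0.0537]
top (259.5, 276) [0.5536 0.122  0.042 ]
top (294.5, 258.5) [0.6032 0.022  0.0261]
sauce on z=.03 [0.6031 0.0218 0.03  ]
sc rod z=.036 [0.5415 0.1251 0.036 ] [0.5447 0.1314 0.0326]
sc rod z=.036 [0.684  0.1046 0.036 ] [0.6839 0.1045 0.0361]
sc rod z=.036 [0.564  0.1262 0.036 ] [0.5607 0.1202 0.0393]
sc rod z=.036 [0.662  0.1072 0.036 ] [0.6611 0.1058 0.0368]
white [ 0.764 -0.085  0.   ]
brown [ 0.911 -0.097  0.   ]
cup [ 0.892 -0.041  0.   ]
glass edge front [ 0.481 -0.121  0.   ] [0.489 0.214 0.   ]
```

Run:
```python
from h import *
o=get_obs(); M=R.from_euler('xyz',o['eef_rot']).as_matrix(); print(M.round(3))
d=np.load('pics/t0.npy'); print('hood',[pix('top',d,u,v).round(3) for u,v in((250,233),(250,160),(300,100),(355,233))])
ds=np.load('pics/s0.npy'); print('hood sc',[pix('scene',ds,u,v).round(3) for u,v in((250,10),(340,35),(420,38))])
print('right trim',[pix('top',d,u,265).round(3) for u in(345,352,356,362,375)])
O=np.array([.613,.1155]);a=np.array([-.991,.134]);b=np.array([-.134,-.991])
def loc(p): q=np.array(p)[:2]-O; return q@a,q@b
print('dish loc',loc((.603,.022)),'white',loc((.764,-.085)))
for l in((.045,.094),(-.135,.094),(-.09,.094),(.02,-.225),(0,-.185)): print(l,(O+l[0]*a+l[1]*b).round(3))
for t in ((0.991,-.134,0),(.134,.991,0)): print('dir in tool',(M.T@np.array(t)).round(3))
```

```text
[[-0.     0.413  0.911]
 [-0.001  0.911 -0.413]
 [-1.    -0.001 -0.   ]]
hood [array([0.614, 0.058, 0.744]), array([0.695, 0.049, 0.819]), array([ 0.748, -0.012,  0.87 ]), array([ 0.613, -0.082,  0.743])]
hood sc [array([0.618, 0.238, 0.687]), array([ 0.726, -0.038,  0.623]), array([ 0.731, -0.305,  0.625])]
right trim [array([ 0.583, -0.126,  0.003]), array([ 0.583, -0.148, -0.004]), array([ 0.583, -0.159, -0.001]), array([ 0.583, -0.177,  0.003]), array([ 0.582, -0.216,  0.002])]
dish loc (np.float64(-0.0026189999999999916), np.float64(0.0939985)) white (np.float64(-0.17650800000000003), np.float64(0.1784615))
(0.045, 0.094) [0.556 0.028]
(-0.135, 0.094) [0.734 0.004]
(-0.09, 0.094) [0.69 0.01]
(0.02, -0.225) [0.623 0.341]
(0, -0.185) [0.638 0.299]
dir in tool [-0.     0.287  0.958]
dir in tool [-0.001  0.958 -0.287]
```

```bash
python3 -m handwheel '[[[0,-27,42],-0.14,0.15],[[0,-54,84],-0.29,0.15],[[0,-81,126],-0.29,0.15],[[0,-108,168],-0.29,0.15],[[0,-135,210],-0.29,0.15]]' 20; python3 -c "
from h import *
o=get_obs();p=o['ee_pos'];M=R.from_euler('xyz',o['eef_rot']).as_matrix();print(p.round(3),M.round(3).tolist(),o['grip_width'])
print((M.T@(np.array([.526,.032,.219])-p)*1000).round(1))"
```

```text
time_s: 0.6
ee_pos: [0.3605, 0.2932, 0.219]
eef_rot: [-1.976, 1.57, -2.111]
force: [0.3, 1.2, 0.3]
grip_width: 0.0574
[0.361 0.293 0.219] [[-0.001, 0.135, 0.991], [-0.001, 0.991, -0.135], [-1.0, -0.001, -0.0]] 0.05739716376795021
[ 1.000e-01 -2.364e+02  1.992e+02]
```

```bash
python3 -m handwheel '[[[0,-36,30],0,0.15],[[0,-72,60],0,0.15],[[0,-108,90],0,0.15],[[0,-144,120],0,0.15],[[0,-180,150],0,0.15]]'
python3 -m handwheel '[[[0,-30,26],0,0.15],[[0,-56,49],0,0.15],[[0,-56,49],0,0.15],[[40,-56,49],0,0.15],[[80,-56,49],0,0.15]]' 
python3 -m handwheel '[[[40,0,0],0,0.15],[[80,0,0],0,0.15],[[100,0,0],0,0.15],[[110,0,0],0,0.15],[[110,0,0],0,0.15]]'; python3 -c "
from h import *
o=get_obs();p=o['ee_pos'];M=R.from_euler('xyz',o['eef_rot']).as_matrix()
print((M.T@(np.array([.526,.032,.022])-p)*1000).round(1))
snap('scene','s1');b,_=snap('top','t1')
a=cv2.imread('pics/s1.png');A=cv2.resize(a[170:290,190:410],None,fx=3.6,fy=3.6,interpolation=2);cv2.imwrite('pics/s1c.png',A)"
```

```text
time_s: 1.1
ee_pos: [0.4855, 0.0927, 0.219]
eef_rot: [-2.071, 1.57, -2.207]
force: [0.4, 0.2, -0.4]
grip_width: 0.0399
time_s: 1.6
ee_pos: [0.5264, 0.0307, 0.1384]
eef_rot: [-0.607, 1.569, -0.743]
force: [0.3, 0.9, -1.3]
grip_width: 0.0399
time_s: 2.1
ee_pos: [0.526, 0.0309, 0.0277]
eef_rot: [-2.211, 1.57, -2.347]
force: [0.2, 0.6, 0.4]
grip_width: 0.0398
[ 5.7  1.1 -0.1]
```

View pics/s1c.png

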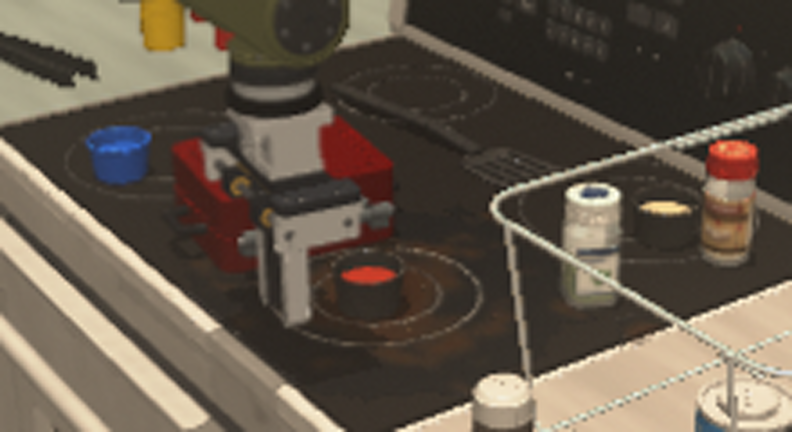

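```bash
python3 -m handwheel '[[[4,0,10],0,0.15],[[6,0,20],0,0.15],[[6,0,30],0,0.15],[[6,0,36],0,0.15],[[6,0,42],0,0.15]]' 
python3 -m handwheel '[[[0,0,5],0,0.15],[[0,0,10],0,0.15],[[0,0,15],0,0.15],[[0,0,21],0,0.15],[[0,0,27],0,0.15]]' 
python3 -c "
from h import *
snap('scene','s2')
a=cv2.imread('pics/s2.png');A=cv2.resize(a[170:290,190:410],None,fx=3.6,fy=3.6,interpolation=2);cv2.imwrite('pics/s2c.png',A)"
```

```text
time_s: 2.7
ee_pos: [0.5693, 0.025, 0.0235]
eef_rot: [-0.236, 1.568, -0.372]
force: [-0.8, 0.8, -0.5]
grip_width: 0.0403
time_s: 3.2
ee_pos: [0.5965, 0.0213, 0.0236]
eef_rot: [-0.26, 1.568, -0.395]
force: [-0.5, 0.2, 0.7]
grip_width: 0.04
```

View pics/s2c.png

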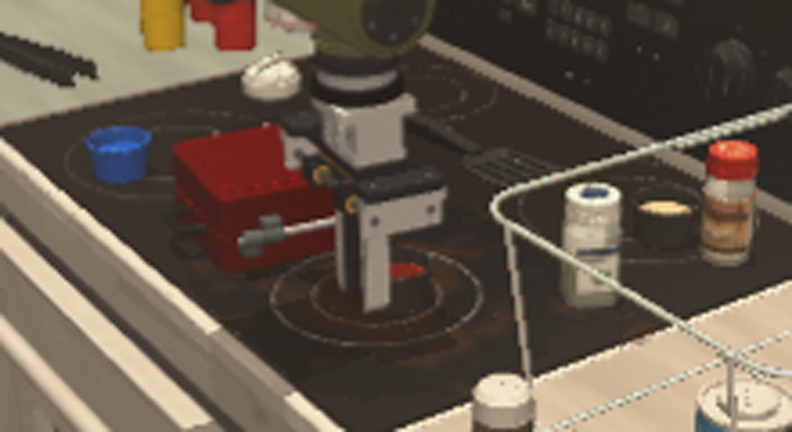

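```bash
python3 -m handwheel '[[[0,0,6],0,0.15],[[0,0,13],0,0.15],[[0,0,20],0,0.15],[[0,0,27],0,0.15],[[0,0,34],0,0.15]]' 
python3 -m handwheel '[[[0,0,7],0,0.15],[[0,0,14],0,0.15],[[0,0,21],0,0.15],[[0,0,28],0,0.15],[[0,0,35],0,0.15]]' 
python3 -m handwheel '[[[0,0,7],0,0.15],[[0,0,14],0,0.15],[[0,0,21],0,0.15],[[0,0,28],0,0.15],[[0,0,35],0,0.15]]' 
python3 -m handwheel '[[[0,0,4],0,0.15],[[0,0,6],0,0.15],[[0,0,7],0,0.15],[[0,0,7],0,0.15],[[0,0,7],0,0.15]]' 
python3 -c "
from h import *
snap('scene','s3')
a=cv2.imread('pics/s3.png');A=cv2.resize(a[170:290,190:410],None,fx=3.6,fy=3.6,interpolation=2);cv2.imwrite('pics/s3c.png',A)"
```

```text
time_s: 3.75
ee_pos: [0.6315, 0.0164, 0.0238]
eef_rot: [-0.169, 1.568, -0.305]
force: [-0.9, -0.1, 0.1]
grip_width: 0.0396
time_s: 4.25
ee_pos: [0.6668, 0.0116, 0.0239]
eef_rot: [-0.187, 1.568, -0.323]
force: [-1.2, 0.9, -0.3]
grip_width: 0.04
time_s: 4.75
ee_pos: [0.702, 0.0068, 0.024]
eef_rot: [-0.177, 1.568, -0.313]
force: [-1.0, 0.1, -1.0]
grip_width: 0.0397
time_s: 5.25
ee_pos: [0.7088, 0.0059, 0.024]
eef_rot: [-0.185, 1.568, -0.32]
force: [-0.4, 0.5, 0.0]
grip_width: 0.0397
```

View pics/s3c.png

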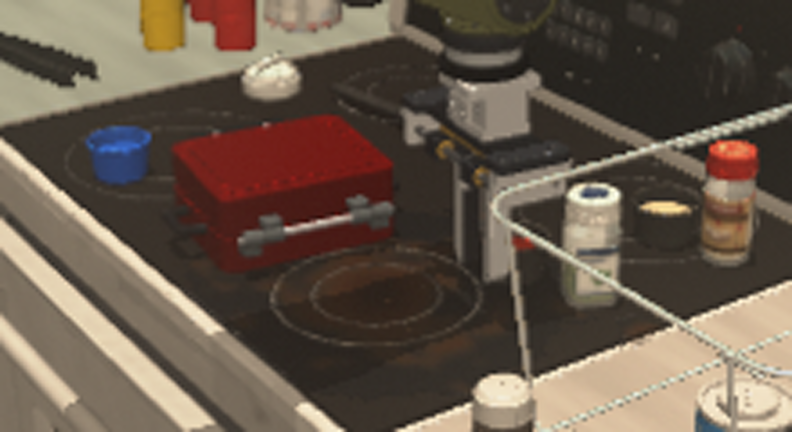

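```bash
python3 -m handwheel '[[[0,0,-15],0,0.15],[[0,0,-35],0,0.15],[[-10,0,-55],0,0.15],[[-50,0,-60],0,0.15],[[-100,0,-60],0,0.15]]' 
python3 -m handwheel '[[[-45,0,0],0,1],[[-90,0,0],0,1],[[-110,35,-5],0,1],[[-110,75,-20],0,1],[[-110,115,-30],0,1]]' 
python3 -m handwheel '[[[0,42,-8],0,1],[[0,84,-17],0,1],[[0,126,-26],0,1],[[0,168,-34],0,1],[[0,205,-40],0,1]]' 
python3 -c "
from m import *
o=get_obs();p=o['ee_pos'];M=R.from_euler('xyz',o['eef_rot']).as_matrix();print(o['qpos'].round(2),o['force'].round(1),M.round(3).tolist())
print((M.T@(np.array([.624,.346,.024])-p)*1000).round(1))
snap('scene','s4');b,d=snap('top','t4')
P,C=cloud('scene','s4',(300,215,350,262));b_,g,r=C.T
S=P[(r>100)&(r>2*g)&(r>2*b_)];print('sauce',len(S),S.mean(0).round(3),S.std(0).round(3))
print('blue',pix('top',d,163,278,.037).round(3))"
```

```text
time_s: 5.8
ee_pos: [0.6474, 0.0143, 0.1236]
eef_rot: [-2.272, 1.57, -2.407]
force: [1.0, 0.4, 0.4]
grip_width: 0.0398
time_s: 6.3
ee_pos: [0.6329, 0.1335, 0.2346]
eef_rot: [-0.402, 1.57, -0.538]
force: [-1.0, -0.5, -0.4]
grip_width: 0.0034
time_s: 6.8
ee_pos: [0.6205, 0.3442, 0.2348]
eef_rot: [-0.035, 1.57, -0.171]
force: [0.3, 0.6, -0.8]
grip_width: 0.0006
[ 0.46  0.67  0.95 -0.    1.52 -0.98] [ 0.3  0.6 -0.8] [[0.001, 0.135, 0.991], [-0.0, 0.991, -0.135], [-1.0, -0.0, 0.001]]
[210.8   2.2   3. ]
sauce 28 [0.747 0.006 0.026] [0.01  0.011 0.004]
blue [0.55  0.401 0.037]
```

```bash
python3 -m handwheel '[[[45,2,2],0,1],[[90,2,2],0,1],[[135,2,2],0,1],[[180,2,2],0,1],[[205,2,2],0,1]]' 
python3 -m handwheel '[[[5,-3,0],0,1],[[5,-6,0],0,1],[[5,-9,0],0,1],[[5,-12,0],0,1],[[5,-12,0],0,1]]' 
python3 -m handwheel '[[[0,-1,0],0,1],[[0,-2,0],0,1],[[0,-3,0],0,1],[[0,-4,0],0,1],[[0,-5,0],0,1]]' 
python3 -c "
from m import *
snap('scene','s5')
a=cv2.imread('pics/s5.png');A=cv2.resize(a[170:290,190:410],None,fx=3.6,fy=3.6,interpolation=2);cv2.imwrite('pics/s5c.png',A)"
```

```text
time_s: 7.4
ee_pos: [0.6208, 0.3466, 0.0249]
eef_rot: [-2.478, 1.567, -2.611]
force: [-0.5, -0.3, -0.3]
grip_width: 0.0006
time_s: 7.9
ee_pos: [0.6204, 0.3365, 0.0228]
eef_rot: [1.118, 1.568, 0.986]
force: [3.4, 10.3, -0.5]
grip_width: 0.0002
time_s: 8.4
ee_pos: [0.6209, 0.3362, 0.0263]
eef_rot: [1.04, 1.557, 0.909]
force: [5.2, 32.6, -0.2]
grip_width: 0.0003
```

View pics/s5c.png

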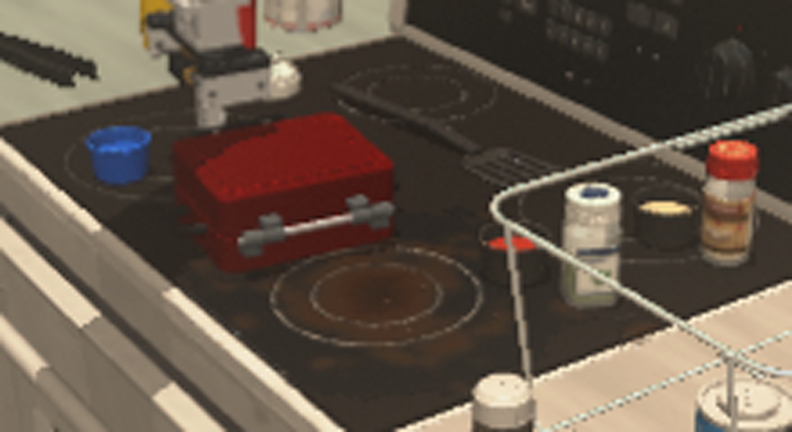

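```bash
python3 -m handwheel '[[[-2,-2,0],0,1],[[-5,-2,0],0,1],[[-9,-2,0],0,1],[[-13,-2,0],0,1],[[-17,-2,0],0,1]]' 
python3 -c "
from m import *
snap('scene','s6');d=np.load('pics/s6.npy')
for u,v in((268,218),(262,214),(285,212)): print(pix('scene',d,u,v).round(3))"
```

```text
time_s: 8.95
ee_pos: [0.621, 0.3347, 0.0453]
eef_rot: [0.988, 1.554, 0.858]
force: [0.9, 4.2, -3.5]
grip_width: 0.0008
[0.602 0.155 0.075]
[0.597 0.185 0.08 ]
[0.669 0.16  0.078]
```

```bash
python3 -m handwheel '[[[-8,-3,0],0,1],[[-16,-4,0],0,1],[[-24,-6,0],0,1],[[-32,-8,0],0,1],[[-38,-10,0],0,1]]' 
python3 -m handwheel '[[[-7,-4,0],0,1],[[-14,-7,0],0,1],[[-21,-11,0],0,1],[[-28,-15,0],0,1],[[-34,-19,0],0,1]]' 
python3 -c "
from m import *
snap('scene','s6');
a=cv2.imread('pics/s6.png');A=cv2.resize(a[130:290,190:410],None,fx=3.6,fy=3.6,interpolation=2);cv2.imwrite('pics/s6c.png',A)"
```

```text
time_s: 9.5
ee_pos: [0.6198, 0.3247, 0.0854]
eef_rot: [0.952, 1.551, 0.822]
force: [0.7, 6.3, -0.4]
grip_width: 0.0007
time_s: 10.0
ee_pos: [0.6175, 0.307, 0.1218]
eef_rot: [0.942, 1.545, 0.813]
force: [2.0, 13.8, 5.5]
grip_width: 0.0008
```

View pics/s6c.png

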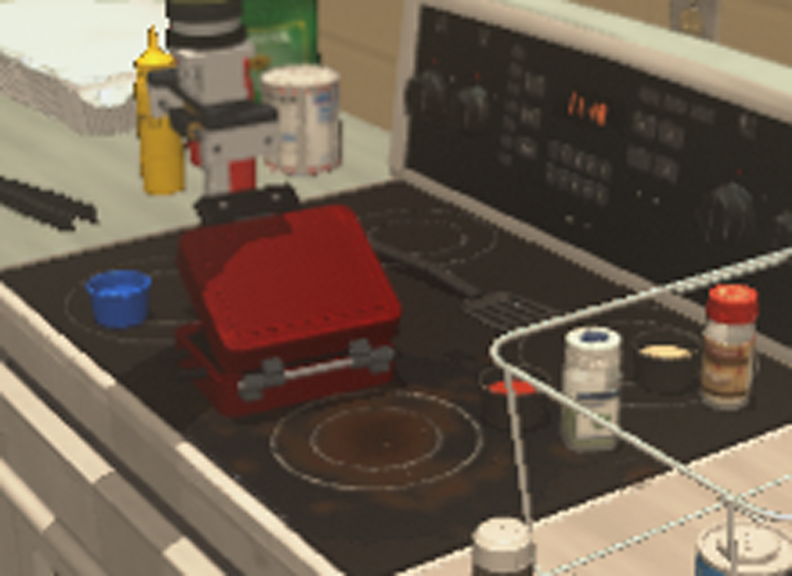

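```bash
python3 -m handwheel '[[[-7,-6,0],0,1],[[-15,-12,0],0,1],[[-23,-18,0],0,1],[[-31,-24,0],0,1],[[-38,-31,0],0,1]]' 
python3 -m handwheel '[[[-7,-9,0],0,1],[[-14,-17,0],0,1],[[-21,-25,0],0,1],[[-28,-33,0],0,1],[[-35,-41,0],0,1]]' 
python3 -c "
from m import *
snap('scene','s7');o=get_obs();print(o['qpos'].round(2))
a=cv2.imread('pics/s7.png');A=cv2.resize(a[110:290,190:410],None,fx=3.2,fy=3.2,interpolation=2);cv2.imwrite('pics/s7c.png',A)"
```

```text
time_s: 10.55
ee_pos: [0.6133, 0.2753, 0.1621]
eef_rot: [0.903, 1.542, 0.774]
force: [1.9, 6.6, 3.9]
grip_width: 0.0004
time_s: 11.05
ee_pos: [0.6069, 0.233, 0.1962]
eef_rot: [0.916, 1.543, 0.787]
force: [0.3, 2.0, -1.0]
grip_width: 0.0005
[ 0.3   0.53  1.26  0.01  1.33 -1.14]
```

View pics/s7c.png

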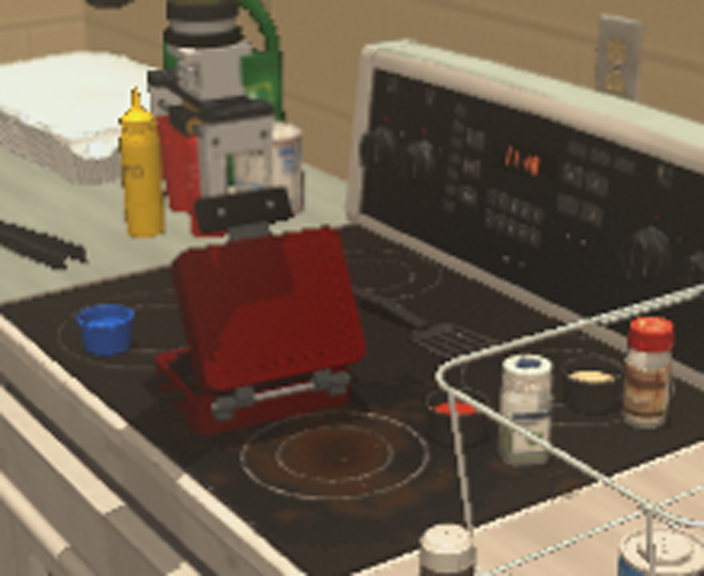

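```bash
python3 -m handwheel '[[[-7,-11,0],0,1],[[-13,-22,0],0,1],[[-19,-33,0],0,1],[[-24,-44,0],0,1],[[-28,-54,0],0,1]]' 
python3 -m handwheel '[[[-4,-11,0],0,1],[[-7,-22,0],0,1],[[-9,-33,0],0,1],[[-11,-44,0],0,1],[[-12,-54,0],0,1]]' 
python3 -c "
from m import *
snap('scene','s8');o=get_obs();p=o['ee_pos'];M=R.from_euler('xyz',o['eef_rot']).as_matrix();print(M[:,0].round(3),M[:,1].round(3))
O=np.array([.613,.1155]);a=np.array([-.991,.134]);b=np.array([-.134,-.991]);q=p[:2]-O;print('loc',(q@a).round(3),(q@b).round(3),p[2].round(3))
a=cv2.imread('pics/s8.png');A=cv2.resize(a[110:290,190:410],None,fx=3.2,fy=3.2,interpolation=2);cv2.imwrite('pics/s8c.png',A)"
```

```text
time_s: 11.6
ee_pos: [0.5996, 0.177, 0.2247]
eef_rot: [0.882, 1.542, 0.752]
force: [0.2, 1.8, -1.6]
grip_width: 0.0006
time_s: 12.1
ee_pos: [0.5922, 0.1223, 0.2356]
eef_rot: [0.883, 1.542, 0.752]
force: [0.8, 1.0, -0.8]
grip_width: 0.0005
[ 0.021  0.02  -1.   ] [0.131 0.991 0.022]
loc 0.021 -0.003 0.236
```

View pics/s8c.png

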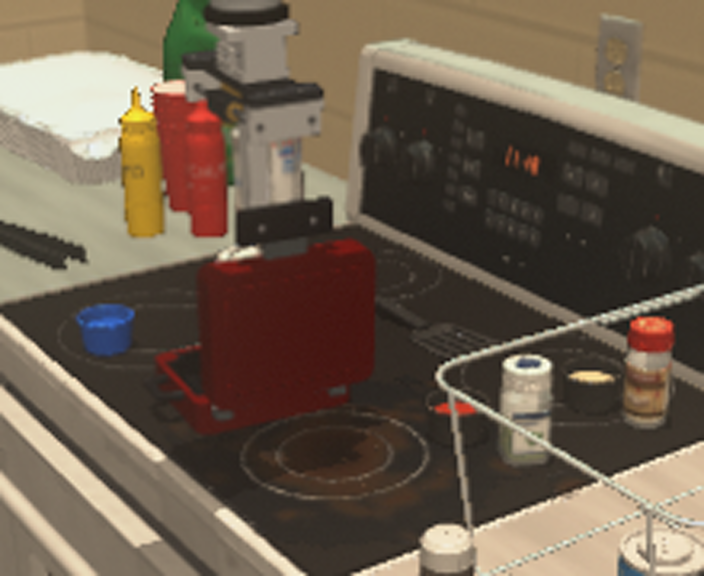

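```bash
python3 -m handwheel '[[[0,-9,0],0,1],[[1,-18,0],0,1],[[3,-27,0],0,1],[[5,-36,0],0,1],[[8,-45,0],0,1]]' 
python3 -m handwheel '[[[3,-9,0],0,1],[[7,-18,0],0,1],[[11,-26,0],0,1],[[15,-34,0],0,1],[[19,-42,0],0,1]]'
cat > q.py <<'E'
from m import *
o=get_obs();p=o['ee_pos'];O=np.array([.613,.1155]);a=np.array([-.991,.134]);b=np.array([-.134,-.991]);q=p[:2]-O;y,z=q@b,p[2]
ty,tz=y+.0125,z-.014-.036
from scipy.optimize import brentq
# tip corner on line h=4mm: point=( -r c+h s , r s+h c) -> h = ty*s + tz*c
f=lambda t: ty*np.sin(t)+tz*np.cos(t)-.004
t=brentq(f,1.2,3.3); print('loc',(q@a).round(3),y.round(3),z.round(3),'theta if touching',round(t,3),'r',round(-ty*np.cos(t)+tz*np.sin(t),3))
E
python3 q.py
```

```text
time_s: 12.65
ee_pos: [0.5865, 0.0759, 0.2267]
eef_rot: [0.859, 1.541, 0.728]
force: [0.5, 0.7, 0.6]
grip_width: 0.0007
time_s: 13.15
ee_pos: [0.5812, 0.034, 0.2062]
eef_rot: [0.872, 1.542, 0.741]
force: [0.1, 1.2, 0.2]
grip_width: 0.0001
loc 0.021 0.085 0.206 theta if touching 2.107 r 0.184
```

```bash
python3 -m handwheel '[[[6,-9,0],0,1],[[12,-18,0],0,1],[[19,-26,0],0,1],[[26,-34,0],0,1],[[34,-42,0],0,1]]' 
python3 -m handwheel '[[[8,-7,0],0,1],[[17,-13,0],0,1],[[26,-19,0],0,1],[[36,-24,0],0,1],[[46,-29,0],0,1]]'
python3 q.py; python3 -c "
from m import *
snap('scene','s9')
a=cv2.imread('pics/s9.png');A=cv2.resize(a[130:290,190:410],None,fx=3.2,fy=3.2,interpolation=2);cv2.imwrite('pics/s9c.png',A)"
```

```text
time_s: 13.65
ee_pos: [0.5763, -0.0076, 0.1707]
eef_rot: [0.873, 1.542, 0.742]
force: [0.1, 2.2, 0.6]
grip_width: 0.0002
time_s: 14.15
ee_pos: [0.5735, -0.0358, 0.1232]
eef_rot: [0.873, 1.542, 0.741]
force: [-0.8, -0.0, 0.8]
grip_width: 0.0004
loc 0.019 0.155 0.123 theta if touching 2.708 r 0.183
```

View pics/s9c.png

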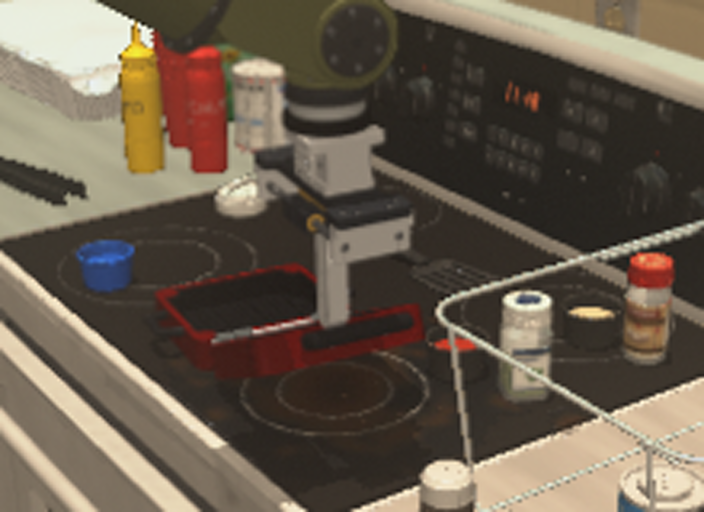

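```bash
python3 -m handwheel '[[[9,-3,0],0,1],[[18,-6,0],0,1],[[26,-9,0],0,1],[[34,-12,0],0,1],[[41,-14,0],0,1]]' 
python3 -m handwheel '[[[8,-1,0],0,1],[[15,-2,0],0,1],[[21,-2,0],0,1],[[27,-3,0],0,1],[[32,-3,0],0,1]]'; python3 q.py
python3 -m handwheel '[[[2,0,0],0,1],[[4,0,0],0,1],[[5,0,0],0,1],[[6,0,0],0,1],[[6,0,0],0,1]]'; python3 q.py
```

```text
time_s: 14.7
ee_pos: [0.5716, -0.0494, 0.0794]
eef_rot: [0.945, 1.543, 0.813]
force: [-0.3, 0.2, 0.2]
grip_width: 0.0005
time_s: 15.2
ee_pos: [0.5718, -0.0518, 0.0469]
eef_rot: [0.946, 1.543, 0.814]
force: [-0.2, -0.7, 1.2]
grip_width: 0.0005
loc 0.018 0.171 0.047 theta if touching 3.137 r 0.184
time_s: 15.7
ee_pos: [0.5724, -0.0518, 0.0454]
eef_rot: [0.893, 1.543, 0.761]
force: [-25.5, 1.4, 55.7]
grip_width: 0.0006
loc 0.018 0.171 0.045 theta if touching 3.145 r 0.184
```

```bash
python3 -m handwheel '[[[-3,0,0],0,1],[[-10,0,0],0,1],[[-40,0,0],0,1],[[-80,0,0],0,1],[[-120,0,0],0,1]]' 
python3 -m handwheel '[[[-40,0,-20],0,1],[[-60,0,-60],0,1],[[-60,0,-100],0,1],[[-60,0,-140],0,1],[[-60,0,-170],0,1]]'
python3 - <<'E'
from m import *
snap('scene','s10');_,dt=snap('top','t10');a=cv2.imread('pics/s10.png')
cv2.imwrite('pics/s10c.png',cv2.resize(a[170:290,190:410],None,fx=3.6,fy=3.6,interpolation=2))
O=np.array([.613,.1155]);ax=np.array([-.991,.134]);b=np.array([-.134,-.991])
for n,box in(('scene',(240,200,350,275)),('top',(225,238,330,290))):
    P,C=cloud(n,n[0]+'10',box); x=(P[:,:2]-O)@ax; y=(P[:,:2]-O)@b
    g=(abs(x)<.04)&(y>.172)&(y<.198); f=(abs(x)<.06)&(y>.05)&(y<.12)
    for nm,m in(('grip',g),('floor',f)):
        if m.any(): print(n,nm,m.sum(),np.percentile(P[m,2],[10,50,90]).round(4))
    bb,gg,r=C.T; s=(r>100)&(r>2*gg)&(r>2*bb)&(x<-.1)
    if s.any(): print('sauce',s.sum(),x[s].mean().round(3),y[s].mean().round(3),P[s,2].mean().round(3))
E
```

```text
time_s: 16.2
ee_pos: [0.5696, -0.0541, 0.1663]
eef_rot: [0.926, 1.543, 0.795]
force: [0.6, -0.0, -0.3]
grip_width: 0.0004
time_s: 16.7
ee_pos: [0.398, -0.0327, 0.2233]
eef_rot: [0.925, 1.543, 0.794]
force: [0.5, 0.4, -0.4]
grip_width: 0.0004
scene grip 329 [0.0004 0.0239 0.033 ]
scene floor 235 [0.0074 0.0087 0.01  ]
sauce 28 -0.147 0.09 0.026
top grip 228 [0.0324 0.0338 0.035 ]
top floor 1062 [0.0082 0.01   0.0151]
```

```bash
python3 -c "
from station import *
print(hand_in())"
```

```text
the job is handed in; nothing more can be done
None
```

The double pan lies open and flat, the sauce dish stands clear of it, and I handed the job in at about 17 s. No verdict is reported.

- **What I did:** I pushed the dish along the surface with both fingertips, away from the robot, to the side of where the leaf comes down. With the fingers closed, I then pushed and dragged up the outer edge of the grip. I followed the leaf over its hinge at roughly 0.5 to 0.6 rad/s and pressed it down on its stop.
- **Leaf:** After I drew the arm back, the top camera's depth put the grip top at about 34 mm and the leaf floor at about 10 mm. Exactly flat they would be 32 and 7 mm, so the leaf is within roughly 0.01 to 0.03 rad of its stop, against the 0.05 allowed.
- **Dish:** It measures x = -0.147 m, y = 0.090 m in the pan's frame, beyond the limit of -0.119. The sauce surface is still at 26 mm, as before the push, so the dish is neither lifted nor tipped.
- **Forces:** Finger force rose to about 33 N on the first push at the grip and about 56 N when pressing on the stop. Both were higher than I meant, but under the 120 N wrist limit.
- **Not checked:**
  - I could not view the final picture, because the 12-picture limit was reached.
  - In the scene camera, grip-height readings were scattered (0 to 33 mm), probably because they took in surface beside the grip.
  - I did not re-measure the shakers, jar or thermometer. The arm did not go near them, and the one shaker close to the dish looked unmoved in the last picture I viewed.

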